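Seat the shaker platform on its locating pins

TASK

The rimmed platform of the laboratory shaker has been laid on askew and is propped up on the two locating pins. Without picking it up, gently nudge it sideways with the fingertips until its round hole and its slot drop over the pins and it lies flat, fully down on the deck. Leave the glassware beside the shaker where it stands, and take the hand away.

Things in the scene. Friction and masses are not known exactly. Their poses are not given: they have to be found in the camera images.
- shaker: Orbital shaker, fixed, drive locked. White case 250 (x) by 220 mm (y), top 70 mm above the bench; lower sloping grey console at its -x end (out to x = -190 mm, knobs at most 80 mm high). On top a dark steel deck 180 by 140 mm, top face 90 mm above the bench. Origin: on the bench under the centre of case and deck; x from console to far end, y to the left of one facing the console, z up.
- deck (a point): Centre of the deck's top face, 90 mm above the shaker's origin, same axes. The seated platform has its origin here and the same axes: it is then centred on the white case, with even margins of 25 mm at the x ends and 30 mm at the y sides.
- pin_left (a point): Foot of the left locating pin, on the deck at x = 60, y = 50 mm in the shaker's frame. Steel, 10 mm in diameter for the lower 4 mm, then tapering to a 4 mm flat top 9 mm above the deck. At first hidden under the platform; when seated, both pins stand 5 mm out of the platform's floor.
- pin_right (a point): Foot of the right locating pin, the same shape, at x = 60, y = -50 mm in the shaker's frame.
- platform: Loose aluminium tray, about 0.45 kg, 200 (x) by 160 mm (y): floor 4 mm thick, rim 3 mm thick all round, 30 mm high from the underside. Origin: centre of the underside; axes along its sides. At first its +x end rests on the pin tops, its -x part on the deck (about 3 degrees of slope), 15-35 mm too far to the shaker's -x, up to 18 mm off in y and 0.1 rad in yaw.
- hole_round (a point): Centre, at the underside, of the round 13 mm through-hole in the platform's floor, x = 60, y = 50 mm in its frame; it goes over the left pin. The platform slides with some 1.5 to 4.5 N of dry friction and drops by itself when both holes are over the pins. (The small dark dots on the floor are only screw holes.)
- hole_slot (a point): Centre of the slot (13 mm along x, 17 mm along y) in the platform, at the underside, x = 60, y = -50 mm in its frame; goes over the right pin.
- near_edge (a point): Point on the platform's underside at x = -85, y = 0 mm in its frame.
- flask: Stoppered conical glass flask, 82 mm across the foot, 132 mm high, standing loose on the bench beside the shaker; origin at the centre of its foot. Leave alone.
- reagent: Amber glass bottle with a black cap, 68 mm in diameter, 135 mm high, loose on the bench beside the shaker; origin at the centre of its foot. Leave alone.
- weighing_bottle: Small glass weighing bottle with a ground stopper, 56 mm in diameter, 67 mm high, loose on the bench beside the shaker; origin at the centre of its foot. Leave alone.

How it is judged (in metres and radians):
At the end, for the whole second after the job is handed in: The platform lies flat on the deck at rest: both holes are over their pins (round hole within 3 mm, slot within 5 mm) and its underside is within 1.5 mm of the deck at both holes and at the other end (horizontal distance between hole_round and pin_left below 0.003 m and horizontal distance between hole_slot and pin_right below 0.005 m and z of each of hole_round, hole_slot, near_edge in the frame of deck below 0.0015 m and linear speed of platform below 0.01 m/s); the robot touches nothing.
It fails at once if the platform is lifted or tipped up: its underside rises more than 16 mm above the deck, or it tilts by more than 0.12 rad (z of any of hole_round, hole_slot, near_edge in the frame of deck above 0.016 m or angle between platform's own z axis and vertical above 0.12 rad).
It fails at once if the platform is shoved or pinched hard: more than 35 N between fingers and platform (contact force between the fingers and platform above 35 N).
It fails at once if glassware beside the shaker is moved by more than 20 mm or tipped (distance of any of flask, reagent, weighing_bottle from where it was at the start of the episode above 0.02 m or angle between any of flask, reagent, weighing_bottle's own z axis and vertical above 0.3 rad).
It also fails if it takes over 69 s, if anything falls off the work surface, if the arm or the gripper's body presses on something with over 40 N, if the wrist force passes 120 N, or if a joint passes its speed limit or range.

ROBOT

A 6-joint arm with a two-finger parallel gripper is mounted at the origin on the work surface. World frame = base frame: x ahead of the robot, y to its left, z up, the work surface at z = 0. Lengths are in m, angles in degrees, forces in N, time in s.
With the tool pointing down it reaches from about 0.325 to 0.775 m from the base axis. Payload 5.5 kg.
Tool frame: the origin (TCP) lies at the centre of the arm's flange, where the gripper is bolted on; the fingertips stand 182 mm ahead of it and the grasp point (between the pads) lies 163 mm ahead of it; z points along the fingers, y is the direction in which the jaws open and shut (so a half turn about z gives the same grasp; the last joint's range is limited). The gripper opens to 88 mm and grips with 3 to 60 N. Pads are 20 mm wide; open, the fingers measure 115 mm over their backs; the gripper's body (75 mm by 178 mm) begins 61 mm behind the grasp point.
Start: joints at [-68.566, 5.22, 70.514, -0, 104.267, -3.249], TCP at [0.251, -0.545, 0.405] pointing down, gripper open.
Joint ranges: [-164.24, 164.24], [-49.07, 125.15], [9.68, 141.18], [-86.29, 266.29], [3.28, 154.24], [-151.56, 151.56]. Speed limits (degrees/s): [147.25, 147.25, 172.46, 180, 180, 180].

INTERFACE

Orientations are given as [roll, pitch, yaw] about the fixed x, y, z axes, in that order (R = Rz(yaw) Ry(pitch) Rx(roll)).
In Python, from station import r gives the robot as it stands. The module is installed in compiled form; this text tells all that it offers. Calls block until the motion is done:
- r.reach(position, orientation): joint-space move of the TCP to a pose.
- r.servo_line(position, rotation=None, speed=0.15): straight line of the TCP; rotation=None keeps the orientation; speed is the mean speed in m/s.
- r.move_joints(angles): joint-space move.
- r.let_go() and r.grab(squeeze=None): open the fingers fully, or close them until they stop; squeeze is the grip in N (None keeps the last).
- r.wait(seconds).
- r.inverse_kinematics(position, orientation): joint angles nearest the present ones, or None.
- r.sense(): the state.
- r.snapshot(name): name is "scene" or "top" or "wrist"; returns a dict with "frame" (400x640x3 uint8, red, green, blue), "fx", "fy", "cx", "cy" (pixels), "R" (3x3) and "t" (3): a world point X has camera coordinates R X + t. Camera axes: x right, y down, z forward; pixel columns grow to the right and rows downward; lengths in m; the calibration is good to about 2 mm. A picture is of the moment at which its call begins. There is no depth.
A pose or a line that the arm cannot do raises r.IKError and nothing moves.
- r.hand_in(): hands the job in, once; it reports no verdict.
The state is a dict: "clock": time; "joints": joint angles; "joint_vel": joint speeds; "joint_torque": joint torques, N m; "tcp_pos": TCP position; "orientation": TCP orientation; "contact_force": force on the tool from outside, world axes, zero at the start; "torque": the same for the moment, N m; "opening": finger opening in m.
Only numpy, scipy, OpenCV 4.12 (cv2) and the standard library are available. Lean on these libraries where they do the work, as an engineer would, in place of code of your own. Each camera call takes 0.05 s, during which the arm holds its last target.

## Working session

There is one attempt and no reset: what is moved stays moved. The work goes in short steps, each a Python script; the robot and the scene stay as the last script left them, time stands still between calls to the robot, and variables do not carry over. Pictures are saved under pics/ and viewed, and the job is handed in when it is done.

```bash
mkdir -p pics; python3 - <<'E'
from station import r
import cv2,numpy as np
s=r.sense();print(s)
for n in("scene","top","wrist"):
    p=r.snapshot(n);cv2.imwrite(f"pics/{n}0.png",p["frame"][:,:,::-1])
    print(n,p["fx"],p["fy"],p["cx"],p["cy"],np.round(p["R"],4).tolist(),np.round(p["t"],4).tolist(), np.round(-np.array(p["R"]).T@p["t"],3))
E
```

```text
{'clock': 0.0, 'joints': array([-6.85670625e+01,  5.26217250e+00,  7.05807856e+01,  4.90098639e-04,
        1.04267441e+02, -3.24837111e+00]), 'joint_vel': array([ 0.09372027, -0.07600209,  0.07642412, -0.03689045, -0.06831701,
        0.00031989]), 'joint_torque': array([-8.52994472e-04, -4.46449792e+01, -4.06446362e+01,  6.96354685e-02,
        2.90853420e-02, -1.18830217e-04]), 'tcp_pos': array([ 0.2505638 , -0.54523366,  0.40352711]), 'orientation': array([-1.79889805e+02, -6.73017556e-03,  2.46814224e+01]), 'contact_force': array([-0.42814448, -0.51007955, -0.94487517]), 'torque': array([ 0.01177709, -0.01844834, -0.02438679]), 'opening': 0.08785235820860648}
scene 435.5705037163878 435.5705037163878 317.7429965340526 196.69659179719622 [[-0.0333, 0.9992, -0.0198], [0.6633, 0.0073, -0.7483], [-0.7476, -0.0381, -0.663]] [-0.0269, -0.3291, 1.4478] [1.3   0.084 0.713]
top 367.3226016393258 367.3226016393258 317.9654935630997 199.31727303651405 [[-0.0091, -0.9997, 0.0208], [-0.9965, 0.0073, -0.0832], [0.0831, -0.0215, -0.9963]] [0.0474, 0.6142, 0.7106] [0.553 0.058 0.758]
wrist 320.82460761808113 320.82460761808113 329.19093793631566 198.16859054410565 [[0.4171, -0.9089, -0.0018], [-0.876, -0.4025, 0.2658], [-0.2423, -0.1093, -0.964]] [-0.5985, -0.032, 0.3901] [ 0.316 -0.514  0.383]
```

View pics/top0.png

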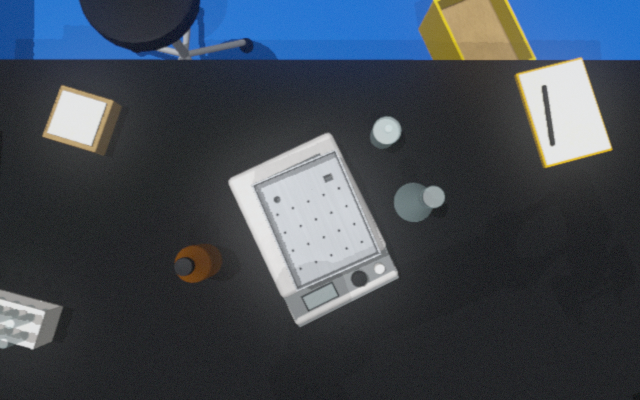

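View pics/scene0.png

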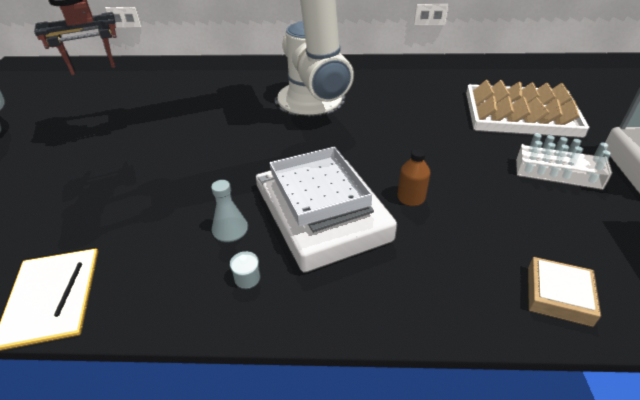

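```bash
python3 - <<'E'
import cv2
a=cv2.imread("pics/top0.png")[120:340,210:410];cv2.imwrite("pics/t0z.png",cv2.resize(a,None,fx=2.7,fy=2.7,interpolation=cv2.INTER_CUBIC))
E
```

```text
(no output)
```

View pics/t0z.png

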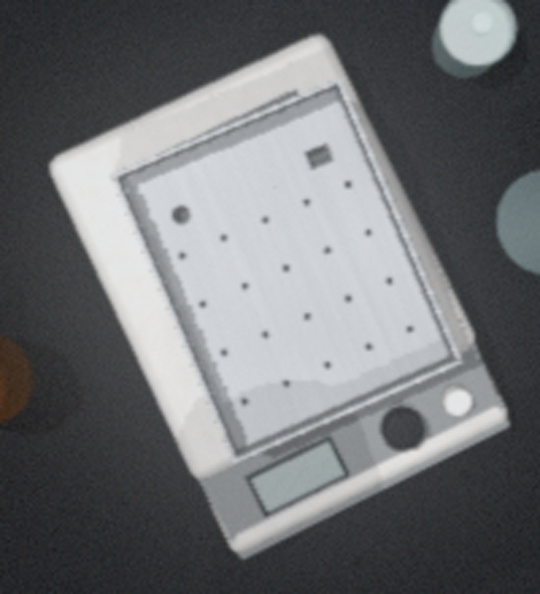

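View pics/wrist0.png

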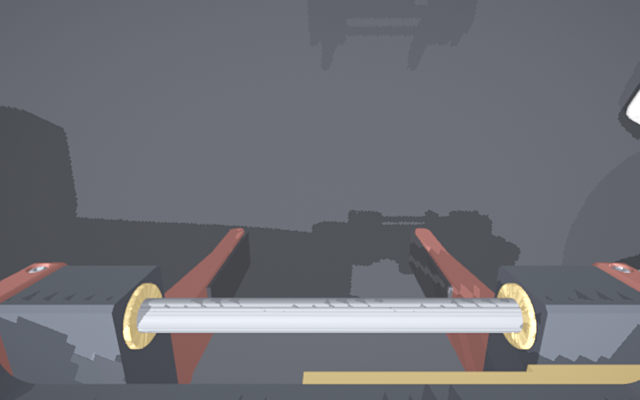

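```bash
cat > h.py <<'E'
import cv2,numpy as np
from station import r
def ray(p,uv,z):
    uv=np.atleast_2d(uv).astype(float)
    d=np.c_[(uv[:,0]-p["cx"])/p["fx"],(uv[:,1]-p["cy"])/p["fy"],np.ones(len(uv))]@np.array(p["R"])
    c=-np.array(p["R"]).T@np.array(p["t"])
    return c+d*((z-c[2])/d[:,2])[:,None]
def proj(p,X):
    c=np.atleast_2d(X)@np.array(p["R"]).T+np.array(p["t"])
    return np.c_[p["fx"]*c[:,0]/c[:,2]+p["cx"],p["fy"]*c[:,1]/c[:,2]+p["cy"]]
E
python3 - <<'E'
from h import *
p=r.snapshot("top");np.save("p0.npy",p,allow_pickle=True)
g=cv2.cvtColor(p["frame"],cv2.COLOR_RGB2GRAY)
# case outline
m=((g>105)).astype(np.uint8);
m=cv2.morphologyEx(m,cv2.MORPH_CLOSE,np.ones((9,9)))
cs,_=cv2.findContours(m,cv2.RETR_EXTERNAL,cv2.CHAIN_APPROX_NONE)
cs=[c for c in cs if cv2.pointPolygonTest(c,(314.,220.),False)>0]
c=cs[0][:,0,:]
print(cv2.contourArea(cs[0]),c.min(0),c.max(0))
W=ray(p,c,0.07)[:,:2]
rect=cv2.minAreaRect((W*1000).astype(np.float32));print(rect)
# dark spots on the floor
k=cv2.GaussianBlur(g,(0,0),0.7)
bh=cv2.morphologyEx(k,cv2.MORPH_BLACKHAT,np.ones((13,13)))
n,l,st,ce=cv2.connectedComponentsWithStats((bh>40).astype(np.uint8))
for i in range(1,n):
    if 250<ce[i][0]<385 and 150<ce[i][1]<290: print(st[i][4],np.round(ce[i],1),np.round(ray(p,ce[i],.1015)[0]*1000,1))
E
```

```text
18669.0 [228 133] [398 326]
((558.6499633789062, 53.115081787109375), (305.12481689453125, 217.93711853027344), 25.327966690063477)
1154 [286.9 205.6] [597.4  99.7 101.5]
65 [327.6 177.4] [647.8  26.3 101.5]
1 [344. 174.] [653.8  -3.4 101.5]
4 [338.5 187.5] [629.3   6.8 101.5]
4 [323.5 194.5] [616.8  34.  101.5]
38 [276.4 199.1] [609.2 118.4 101.5]
4 [307.8 201. ] [605.3  62.4 101.5]
2 [346.  205.5] [596.7  -6.2 101.5]
4 [292.5 207.5] [593.9  89.7 101.5]
4 [330.5 212.5] [584.4  21.8 101.5]
4 [277.  214.2] [582.  117.4 101.5]
4 [315.5 218.5] [573.9  48.7 101.5]
4 [353.5 223.5] [564.4 -19.1 101.5]
4 [300.5 225.5] [561.6  75.6 101.5]
4 [338.5 230.5] [552.1   7.9 101.5]
4 [284.5 232.5] [549.5 104.1 101.5]
4 [323.5 236.5] [541.7  34.8 101.5]
1 [372. 239.] [536.5 -51.7 101.5]
4 [361.5 241.5] [532.2 -32.9 101.5]
4 [307.5 243.5] [529.6  63.3 101.5]
4 [346.2 248. ] [521.   -5.5 101.5]
2 [375.  246.5] [523.1 -56.8 101.5]
4 [292.5 250.5] [517.6  90.  101.5]
74 [355.5 261.7] [496.7 -21.6 101.5]
4 [330.5 254.5] [509.9  22.7 101.5]
43 [373.  259.6] [500.  -52.6 101.5]
4 [315.5 261.5] [497.9  49.4 101.5]
3 [300.3 268.3] [486.2  76.3 101.5]
205 [359.1 278.2] [467.9 -27.4 101.5]
44 [380.  274.2] [474.4 -64.6 101.5]
2 [325.5 275. ] [474.1  32.  101.5]
223 [323.6 285.1] [456.6  35.5 101.5]
1 [322. 277.] [470.7  38.2 101.5]
2 [316.5 279. ] [467.3  47.9 101.5]
1 [319. 278.] [469.   43.5 101.5]
1 [312. 281.] [464.   55.8 101.5]
5 [308.6 282.6] [461.3  61.9 101.5]
```

```bash
python3 - <<'E'
from h import *
p=np.load("p0.npy",allow_pickle=True).item()
g=cv2.GaussianBlur(cv2.cvtColor(p["frame"],cv2.COLOR_RGB2GRAY),(0,0),0.6).astype(np.float32)
a0=np.radians(25.33);ex=np.array([np.cos(a0),np.sin(a0)]);ey=np.array([-ex[1],ex[0]])
c0=np.array([.5586,.0531])+0*ex
# rough: +x edge at c0+0.1525ex -> origin
o=c0+(.1526-.125)*ex
def edge(o,ex,ey,z,pts,dirs):
    # outermost crossing half-level along scan lines (outside -> inside)
    out=[]
    for b,d in zip(pts,dirs):
        t=np.arange(-.015,.015,.00025)
        X=np.c_[b+t[:,None]*d,np.full(len(t),z)]
        uv=proj(p,X).astype(np.float32)
        v=cv2.remap(g,uv[:,:1],uv[:,1:],cv2.INTER_LINEAR)[:,0]
        i=np.argmax(np.abs(np.diff(cv2.GaussianBlur(v.reshape(-1,1),(1,9),2)[:,0])))
        out.append(b+t[i]*d)
    out=np.array(out)
    vx,vy,x0,y0=cv2.fitLine(out.astype(np.float32),cv2.DIST_HUBER,0,1e-4,1e-6).ravel()
    return np.array([x0,y0]),np.array([vx,vy]),out
s=np.linspace(-.09,.1,25)
L=edge(o,ex,ey,.07,[o+x*ex+.11*ey for x in s],[ey]*25)
R=edge(o,ex,ey,.07,[o+x*ex-.11*ey for x in s],[-ey]*25)
F=edge(o,ex,ey,.07,[o+.125*ex+y*ey for y in np.linspace(-.09,.09,25)],[ex]*25)
for n,e in zip("LRF",(L,R,F)):
    print(n,np.degrees(np.arctan(e[1][1]/e[1][0])),np.round((e[0]-o)@np.c_[ex,ey]*1000,2),np.round(((e[2]-o)@np.c_[ex,ey]*1000)[:,0 if n=="F" else 1],1))
print(o)
E
```

```text
L 25.309723 [  5.79 107.75] [107.8 107.3 107.5 108.  108.  108.2 108.  107.8 107.3 107.5 107.8 108.
 107.5 107.3 107.8 108.  108.3 107.5 107.8 107.8 107.8 107.8 107.5 107.5
 107.8]
R 25.330017 [  31.92 -108.5 ] [-108.3 -108.3 -109.3 -109.5 -109.  -108.8 -108.5 -108.5 -108.3 -108.3
 -108.3 -108.8 -108.8 -108.5 -108.5 -108.3 -108.3 -108.3 -108.5 -108.8
 -108.5 -108.3 -108.3 -108.5 -108.8]
F -64.63766 [124.23 -12.75] [124.5 124.2 124.  124.5 124.  124.  124.7 124.3 123.8 124.3 124.2 124.
 124.5 124.2 124.  124.8 124.5 123.8 124.  124.5 124.2 123.8 124.2 124.3
 123.8]
[0.5835465  0.06490814]
```

```bash
cat >> h.py <<'E'
YAW=25.33; a=np.radians(YAW)
O=np.array([.5847,.0650]); EX=np.array([np.cos(a),np.sin(a)]); EY=np.array([-EX[1],EX[0]])
def W(x,y): return O+x*1e-3*EX+y*1e-3*EY
def S(P): return ((np.asarray(P)[...,:2]-O)@np.c_[EX,EY])*1000
def tgt(x,y,tip): return [*W(x,y),.09+tip*1e-3+.182]
ORI=[180,0,YAW]
def go(x,y,tip,speed=.03): r.servo_line(tgt(x,y,tip),ORI,speed=speed); return st()
def st():
    s=r.sense(); f=s["contact_force"]; F=np.array([f[:2]@EX,f[:2]@EY,f[2]])
    print("t%.1f hand"%s["clock"],np.round(S(s["tcp_pos"]),1),"tip %.1f"%((s["tcp_pos"][2]-.272)*1000),"F",np.round(F,1)); return F
def pic(n,f,crop=None,k=1):
    p=r.snapshot(n); i=p["frame"][:,:,::-1]
    if crop: i=i[crop[1]:crop[3],crop[0]:crop[2]]
    cv2.imwrite(f"pics/{f}.png",cv2.resize(i,None,fx=k,fy=k,interpolation=cv2.INTER_CUBIC)); np.save(f+".npy",p,allow_pickle=True); return p
E
python3 - <<'E'
from h import *
r.reach(tgt(52,-12,110),ORI); st()
go(52,-12,50,.12)
pic("wrist","w1")
pic("scene","s1",(230,120,430,290),3)
E
```

```text
t2.8 hand [ 51.7 -12.9] tip 110.1 F [-0.6  0.7  0.3]
t3.4 hand [ 52.  -12.2] tip 50.6 F [ 0.5 -0.7  0.3]
```

View pics/w1.png

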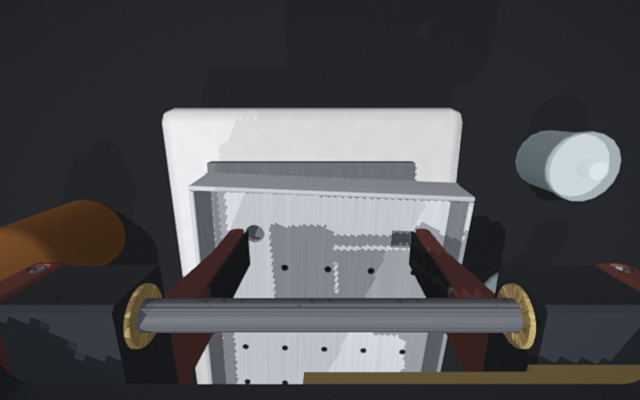

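View pics/s1.png

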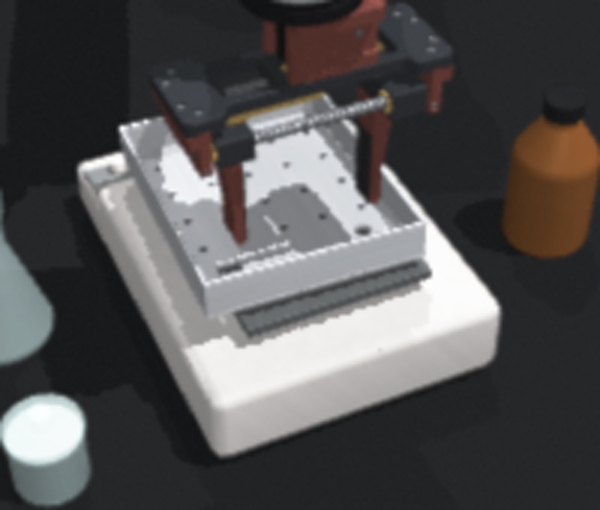

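The fingers hang inside the tray, clear of both walls; the round hole is at (256,232), the slot at (401,238) and the rim's far edge runs (190,187)–(474,199), so it is yawed as measured. I'll lower the hand and push the +x wall.

```bash
python3 - <<'E'
from h import *
go(52,-12,20,.06)
F0=st()
for x in range(60,78,2):
    F=go(x,-12,20,.03)
    if abs(F[0])>14: break
pic("wrist","w2")
E
```

```text
t4.2 hand [ 52. -12.] tip 19.8 F [ 0.3  0.7 -0.2]
t4.2 hand [ 52. -12.] tip 19.8 F [ 0.3  0.7 -0.2]
t4.6 hand [ 60.2 -12. ] tip 20.1 F [-0.4 -0.5  0.2]
t4.9 hand [ 62.1 -12. ] tip 20.0 F [-0.2  0.2 -0.9]
t5.1 hand [ 64.1 -12. ] tip 20.0 F [-0.8 -0.4  0.2]
t5.4 hand [ 66. -12.] tip 20.0 F [-1.8  0.7  0.1]
t5.6 hand [ 68. -12.] tip 20.0 F [-2.7  1.5  1.5]
t5.9 hand [ 70.1 -12. ] tip 20.1 F [-1.7  1.5  1.4]
t6.1 hand [ 72.2 -12. ] tip 20.0 F [-0.7 -0.   0.8]
t6.4 hand [ 74.1 -12.1] tip 20.1 F [-2.   0.3  1.6]
t6.6 hand [ 76.1 -12.1] tip 20.2 F [-4.   0.2  2.9]
```

View pics/w2.png

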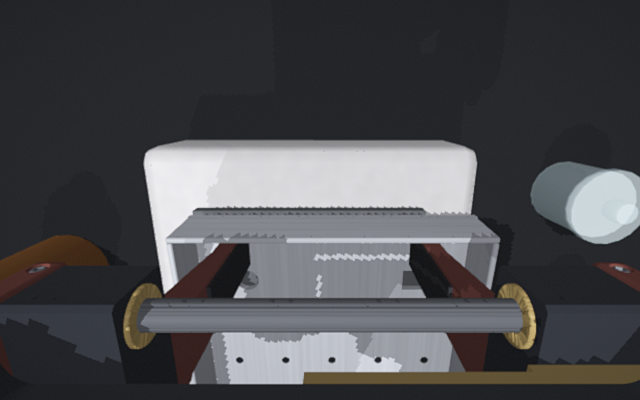

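Both fingers touch the wall and the rim now runs level, (167,240)–(499,240), so the yaw is aligned. Next I'll measure the remaining y offset and back off.

```bash
python3 - <<'E'
from h import *
p=np.load("w2.npy",allow_pickle=True).item()
print("rim",S(ray(p,[[167,240],[499,240]],.1297)))
print("holes",S(ray(p,[[249,281],[411,278]],.1025)))
print("case side edges", S(ray(p,[[148,160],[475,160]],.065)),"deck",S(ray(p,[[194,210],[424,210]],.09)))
p=np.load("w1.npy",allow_pickle=True).item()
print("w1 rim",S(ray(p,[[190,187],[474,199]],.129)))
print("w1 holes",S(ray(p,[[256,232],[401,238]],.1015)))
print("case", S(ray(p,[[166,125],[460,125]],.065)),"deck",S(ray(p,[[208,163],[414,163]],.09)))
E
```

```text
rim [[ 88.7377058   66.07967806]
 [ 88.62809382 -92.36933802]]
holes [[ 51.23598399  36.01147478]
 [ 53.13836315 -59.44083997]]
case side edges [[ 117.29390495  106.0576992 ]
 [ 117.15882001 -105.84764513]] deck [[ 91.2096278   69.03673568]
 [ 91.11794435 -67.69535129]]
w1 rim [[ 83.31140234  65.89526715]
 [ 76.26100016 -92.6857024 ]]
w1 holes [[ 45.80783573  37.57928527]
 [ 41.4128263  -59.69654723]]
case [[ 114.11262728  106.41944422]
 [ 113.94514723 -105.95262886]] deck [[ 90.46680116  69.37103778]
 [ 90.35528188 -67.98056731]]
```

```bash
python3 - <<'E'
from h import *
go(70,-12,20,.03)
go(-10,-12,22,.1)
go(-10,3,22,.05)
for y in range(5,20,2):
    F=go(-10,y,22,.03)
    if abs(F[1])>14: break
pic("wrist","w3")
E
```

```text
t7.0 hand [ 69.9 -11.9] tip 19.8 F [-0.9  0.4 -1. ]
t8.0 hand [ -9.7 -12. ] tip 22.0 F [ 1.1 -0.3 -0.8]
t8.4 hand [-9.8  3.5] tip 22.0 F [ 0.  -0.8 -0.9]
t8.7 hand [-10.   5.] tip 22.0 F [0.5 0.6 0.9]
t8.9 hand [-10.   7.] tip 22.0 F [ 0.3 -0.3  0.1]
t9.2 hand [-10.    9.1] tip 22.0 F [-0.2  0.3 -0.6]
t9.4 hand [-10.   11.1] tip 22.0 F [-0.1  0.3  0.5]
t9.7 hand [-10.  13.] tip 22.0 F [ 0.1 -0.8 -0.2]
t9.9 hand [-10.   15.1] tip 22.0 F [ 0.5 -1.3 -0.8]
t10.2 hand [-10.   17.2] tip 22.0 F [-0.4 -0.3 -0.1]
t10.4 hand [-10.   19.2] tip 22.0 F [ 0.3 -1.1 -0.4]
```

View pics/w3.png

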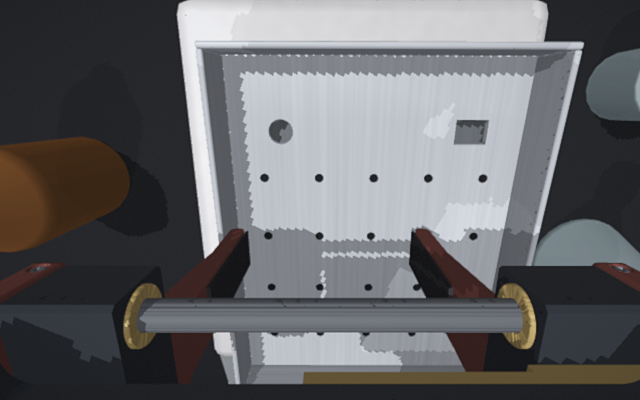

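```bash
cat >> h.py <<'E'
def holes(p,z=.1025):
    g=cv2.GaussianBlur(cv2.cvtColor(p["frame"],cv2.COLOR_RGB2GRAY),(0,0),.8)
    out=[]
    bh=cv2.morphologyEx(g,cv2.MORPH_BLACKHAT,np.ones((45,45)))
    n,l,s,c=cv2.connectedComponentsWithStats((bh>35).astype(np.uint8))
    for i in range(1,n):
        if 200<s[i][4]<1500 and s[i][2]<50 and s[i][3]<45:
            b=s[i]; q=[b[0]+b[2]/2-.5,b[1]+b[3]/2-.5]; print("blob",b,"box centre",np.round(S(ray(p,q,z))[0],1))
E
python3 - <<'E'
from h import *
p=np.load("w3.npy",allow_pickle=True).item()
holes(p)
print(S(ray(p,[[281,132],[471,132]],.1025)),"rim",S(ray(p,[[196,45],[583,45]],.1297)))
print("case",S(ray(p,[[180,25],[548,25]],.065)))
E
```

```text
blob [268 119  25  25 492] box centre [51.8 45.8]
blob [454 119  35  26 827] box centre [ 51.5 -54.2]
blob [619 231  21  22 270] box centre [ -10.6 -152.4]
blob [128 297  22  40 356] box centre [-60.4 137.7]
blob [512 303  19  40 241] box centre [-64.7 -98.8]
[[ 51.27312086  45.30851458]
 [ 51.24313281 -54.26084892]] rim [[ 88.23683467  74.87687787]
 [ 88.17633699 -84.44949724]]
case [[ 110.54817694  107.72998477]
 [ 110.4624743  -108.51786533]]
```

Yaw is still zero and the holes are at (281,132) and (471,132), about 4.4 mm short in y and 8–9 mm short in x. I'll push on in y.

```bash
python3 - <<'E'
from h import *
go(-10,21.5,22,.03);go(-10,23.8,22,.03)
p=pic("wrist","w4"); holes(p)
go(-10,15,22,.06)
p=pic("wrist","w4b"); holes(p)
E
```

```text
t10.7 hand [-10.   21.7] tip 22.0 F [-0.5  0.3  0.1]
t11.0 hand [-10.  24.] tip 22.0 F [ 0.5  0.1 -0. ]
blob [268 119  25  25 489] box centre [51.8 50.6]
blob [454 120  35  25 808] box centre [ 51.3 -49.5]
blob [619 227  21  20 235] box centre [  -7.5 -146.8]
blob [129 297  21  41 365] box centre [-60.8 142.3]
blob [521 304  10  39 207] box centre [-65.1 -96.9]
t11.3 hand [-10.   14.6] tip 22.0 F [ 0.1 -0.3 -0. ]
blob [250 119  25  25 492] box centre [51.8 50.5]
blob [436 119  35  26 819] box centre [ 51.4 -49.5]
blob [619 236  21  23 272] box centre [ -14.2 -157.9]
blob [129 305  21  32 261] box centre [-63.2 133.2]
blob [512 304  19  39 228] box centre [ -65.2 -103.5]
```

View pics/w4b.png

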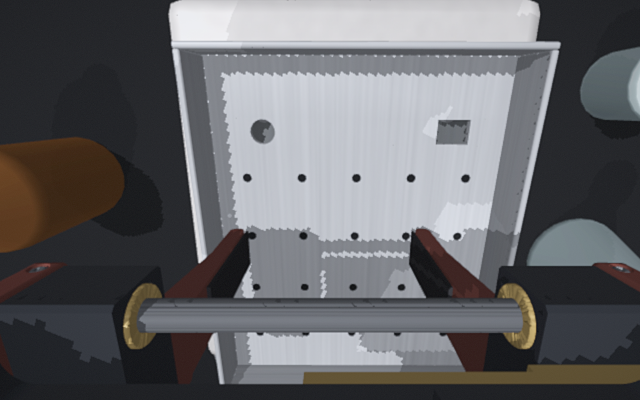

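Holes now sit at y = +50.5 / −49.5, matching the pins. Now the final x push, in 1 mm steps.

```bash
python3 - <<'E'
from h import *
go(-10,0,22,.06)
go(68,0,20,.1)
for x in range(74,84,1):
    F=go(x,0,20,.02)
    if abs(F[0])>12: break
p=pic("wrist","w5");holes(p)
pic("scene","s5",(230,120,430,290),3)
E
```

```text
t11.8 hand [-10.1  -0.5] tip 21.9 F [-0.6  0.5 -0. ]
t12.7 hand [67.8  0. ] tip 19.9 F [ 0.1 -0.3 -0.1]
t13.1 hand [74. -0.] tip 20.0 F [ 0.9 -0.3 -0.1]
t13.4 hand [75. -0.] tip 20.0 F [ 0.6  0.2 -0.5]
t13.6 hand [75.9 -0. ] tip 20.0 F [-1.9  0.3  0.5]
t13.9 hand [76.9 -0. ] tip 20.0 F [-3.  -0.6  1.4]
t14.1 hand [78. -0.] tip 20.0 F [-2.5  0.4  0.1]
t14.4 hand [79.1 -0. ] tip 19.9 F [-2.6 -1.2  0.6]
t14.6 hand [80.1  0. ] tip 19.8 F [-1.4 -0.8 -0.1]
t14.9 hand [81.2  0.1] tip 20.3 F [-0.4 -0.8 -0.5]
t15.1 hand [82.1  0. ] tip 20.1 F [ 0.   0.1 -0.7]
t15.4 hand [83.  0.] tip 20.0 F [ 0.7 -1.  -0.7]
blob [175 229  41  39 919] box centre [79.4 77.6]
blob [457 230  25  31 607] box centre [ 81.1 -78.9]
blob [615 246  25  25 474] box centre [  73.  -171.1]
blob [521 307  10  36 205] box centre [  28.3 -119.7]
```

View pics/w5.png

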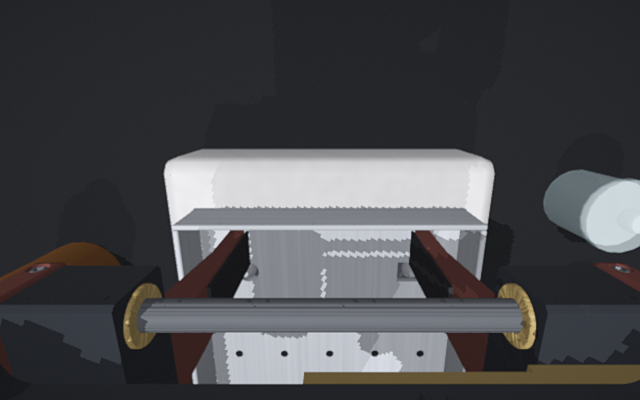

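View pics/s5.png

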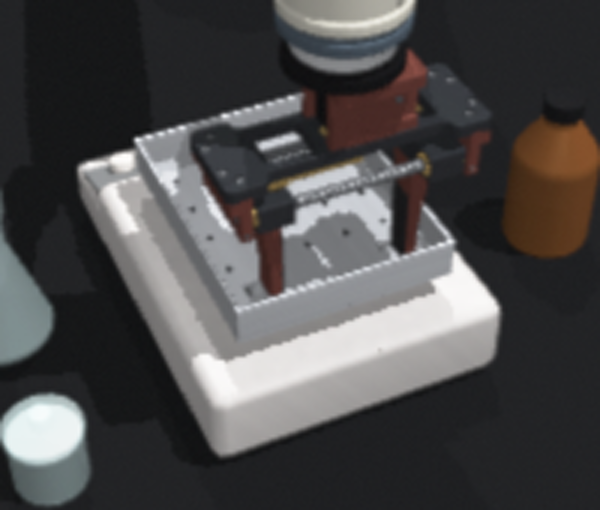

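The contact force vanished past x ≈ 81, and the rim now looks lower and covers the deck: it seems to have dropped. I'll back off, lift away and check.

```bash
python3 - <<'E'
from h import *
go(10,0,23,.1)
p=pic("wrist","w6");holes(p,.094)
cv2.imwrite("pics/w6z.png",cv2.resize(p["frame"][0:260,150:600,::-1],None,fx=1.75,fy=1.75,interpolation=cv2.INTER_CUBIC))
E
```

```text
t16.4 hand [10.2  0. ] tip 23.0 F [-1.5  0.1  0.1]
blob [229 141  24  23 376] box centre [59.9 50.7]
blob [402 141  32  23 619] box centre [ 59.9 -48.9]
```

View pics/w6z.png

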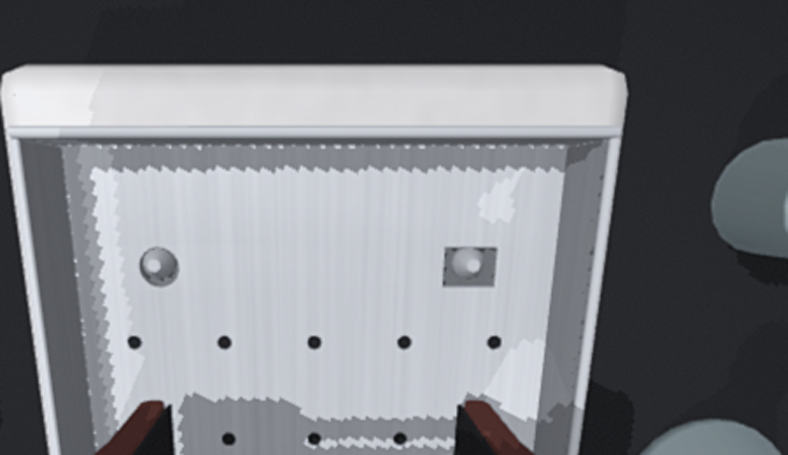

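Both pins show inside the round hole (158,266) and the slot (470,266). I'll take the hand away and check that the tray is flat.

```bash
python3 - <<'E'
from h import *
go(10,0,120,.12)
r.move_joints([-68.566,5.22,70.514,0,104.267,-3.249]); st()
pic("top","t7",(210,120,410,340),2.7);pic("scene","s7",(230,120,430,290),4)
E
```

```text
t17.4 hand [10.  0.] tip 118.8 F [ 0.4 -0.2  0.2]
t19.9 hand [-562.2 -408.6] tip 132.7 F [-0.2  0.1  0.1]
```

View pics/t7.png

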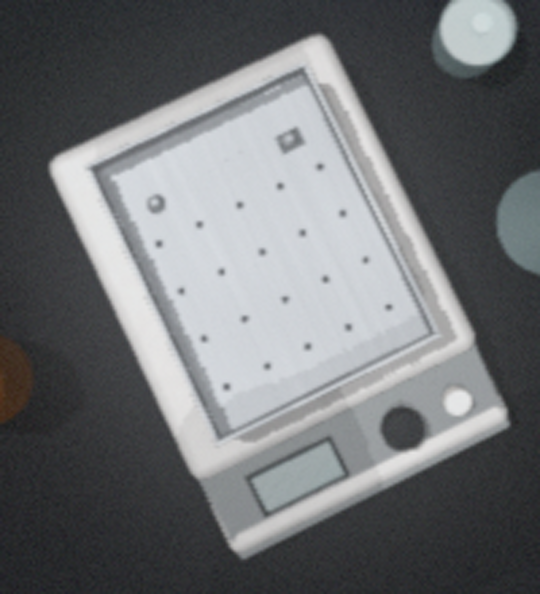

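View pics/s7.png

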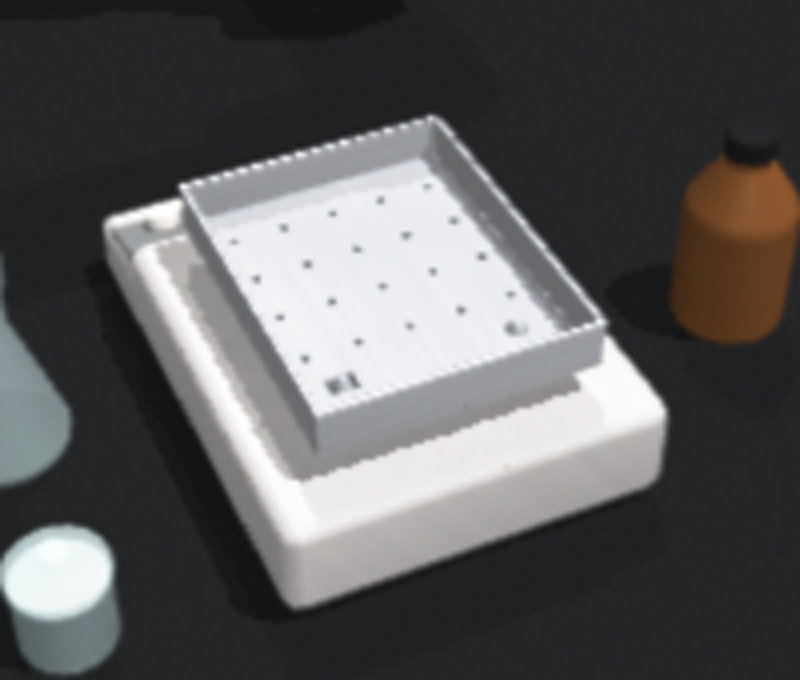

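```bash
python3 - <<'E'
from h import *
A=np.load("t7.npy",allow_pickle=True).item();B=np.load("s7.npy",allow_pickle=True).item()
def P(p): return np.array([[p["fx"],0,p["cx"]],[0,p["fy"],p["cy"]],[0,0,1]])@np.c_[np.array(p["R"]),np.array(p["t"])]
def dots(p,box):
    g=cv2.cvtColor(p["frame"],cv2.COLOR_RGB2GRAY)[box[1]:box[3],box[0]:box[2]]
    g=cv2.resize(g,None,fx=4,fy=4,interpolation=cv2.INTER_CUBIC)
    bh=cv2.morphologyEx(g,cv2.MORPH_BLACKHAT,np.ones((21,21)))
    n,l,s,c=cv2.connectedComponentsWithStats((bh>30).astype(np.uint8))
    return np.array([(c[i]+.5)/4-.5+box[:2] for i in range(1,n) if 15<s[i][4]<150 and max(s[i][2:4])<16])
a=dots(A,(210,120,410,340));b=dots(B,(230,120,430,290))
pa=ray(A,a,.094)
out=[]
for q,X in zip(a,pa):
    d=np.linalg.norm(b-proj(B,X)[0],axis=1);j=d.argmin()
    if d[j]<4:
        h=cv2.triangulatePoints(P(A),P(B),q.reshape(2,1),b[j].reshape(2,1))[:,0];h=h[:3]/h[3]
        s=S(h)
        if max(abs(s))<75: out.append([*s,(h[2]-.09)*1000])
o=np.array(out);print(np.round(o,1))
c=np.linalg.lstsq(np.c_[o[:,:2],np.ones(len(o))],o[:,2],rcond=None)[0];print("plane: slope deg",np.degrees(c[:2]),"z0",c[2],"n",len(o), "at x=60:",c[0]*60+c[2])
ta=np.array([[93,167],[305,69],[432,333],[218,438]])/2.7+[210,120]-.3
tb=np.array([[605,323],[316,415],[182,187],[437,117]])/4+[230,120]-.4
h=cv2.triangulatePoints(P(A),P(B),ta.T.astype(float),tb.T.astype(float));h=(h[:3]/h[3]).T
print("rim corners",np.round(np.c_[S(h),h[:,2]*1000-90],1))
# same measurement before pushing: 
E
```

```text
[[ 34.4 -60.2   4.2]
 [ 34.3 -30.1   4.5]
 [ 34.4  -0.3   4.6]
 [ -0.6 -60.3   4.6]
 [ 34.4  29.6   4.6]
 [ -0.7 -30.2   4.6]
 [ 34.4  59.5   5. ]
 [ -0.5  -0.3   5. ]
 [-35.5 -60.3   4.3]
 [ -0.7  29.9   4.7]
 [-35.3 -30.3   4.5]
 [ -0.5  59.6   5. ]
 [-35.7  -0.3   4.7]
 [-70.5 -60.2   4.7]
 [-35.4  29.6   4.6]
 [-70.6 -30.1   4.2]
 [-35.6  59.4   5. ]
 [-70.3  -0.3   4.9]
 [-70.2  29.6   4.7]
 [-70.6  59.5   4.8]]
plane: slope deg [-0.02355535  0.23193104] z0 4.660275749988621 n 20 at x=60: 4.635608647993685
rim corners [[ 96.8  77.6  27.9]
 [ 94.6 -78.   25.1]
 [-97.1 -77.7  30.1]
 [-95.3  76.6  32.8]]
```

```bash
python3 -c "
from h import *
st();r.hand_in()"
```

```text
t20.0 hand [-562.2 -408.6] tip 132.6 F [-0.2  0.   0.4]
the job is handed in; nothing more can be done
```

The platform is seated on both pins and lies flat on the deck. I handed the job in with the arm back at its start pose after 20 s.

**What I did:** With the fingertips inside the tray, I pushed the +x wall with both fingers to square the yaw. I then nudged the +y wall by about 14 mm in two stages, and pushed +x again in 1 mm steps until it dropped. The wrist sensor read no more than about 5 N at the checks between steps.

**Last checks:**
- **Holes over pins:** The wrist view showed both pins inside their holes. In the shaker's frame the hole centres measured (59.9, 50.7) mm and (59.9, −48.9) mm, against pins at (60, ±50) mm.
- **Flatness:** Twenty floor screw holes, triangulated from the top and scene cameras, gave no slope along x (0.02°) and 0.23° across y. The floor's top came out at 4.6 mm above the deck, against 4 mm nominal, which is within the 2 mm calibration error.
- **Disagreement:** A rougher check using rim corners picked by eye gave rim heights of 25–33 mm instead of 30 mm. I put that down to inaccurate picking and relied on the screw holes.
- **Glassware:** The flask, reagent bottle and weighing bottle look unmoved in the pictures; I did not measure their positions.

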